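Pull a vial from its block and sound the empty well

ROBOT

A 6-joint arm with a two-finger parallel gripper is mounted at the origin on a cart in front of the work surface, level with it; the furniture and walls round the work are solid. World frame = base frame: x ahead of the robot, y to its left, z up, the work surface at z = 0. Lengths are in m, angles in rad, forces in N, time in s.
With the tool pointing down it reaches from about 0.25 to 0.775 m from the base axis. Payload 4 kg.
Tool frame: the origin (TCP) lies at the very end of the fingers, on their centre line; the grasp point (between the pads) lies tcp_to_grasp behind it (tcp_to_grasp is the distance from the TCP to the grasp point, in m); z points along the fingers, y is the direction in which the jaws open and shut (so a half turn about z gives the same grasp; the last joint's range is limited). The gripper opens to 94 mm and grips with 3 to 60 N. Pads are 16 mm wide; open, the fingers measure 119 mm over their backs; the gripper's body (75 mm by 177 mm) begins 78 mm behind the grasp point.
Start: joints at [1.077, 0.087, 1.371, -0, 1.684, -0.103], TCP at [0.21, 0.509, 0.166] pointing down, gripper open.
Joint ranges: [-3.1, 3.1], [-0.76, 2.03], [0.27, 2.55], [-1.08, 4.22], [0.17, 2.65], [-2.57, 2.57]. Speed limits (rad/s): [2.79, 2.79, 3.14, 3.14, 3.14, 3.14].

INTERFACE

Orientations are given as [roll, pitch, yaw] about the fixed x, y, z axes, in that order (R = Rz(yaw) Ry(pitch) Rx(roll)).
In Python, from bench import * gives the robot as it stands.
- The arm moves only by the tool play_rows, never from a script. Its argument "rows" is a list of rows, each a list of 3 entries, a list of its own where there are three numbers: the finger opening in cm, from 0 to 9.4, then the shift along the world's x, y, z in cm, then the turn, a rotation vector about the world's x, y, z in rad. A call has 1 to 8 rows; each row is the pose to reach, as a shift and turn from the pose commanded when the call began; what a row does not reach only later rows make up. A row lasts 1/12 s, in which the tool goes at most 41.7 mm and 7.16 degrees, less where a joint would pass 70% of its speed; a pose out of reach is approached as far as the arm can. A call with a gripper value outside its range is refused whole. The fingers move at their own pace and stop on an object; the grip force is fixed at half the most. Time passes only in rows, so rows that repeat a pose let the fingers close. It gives the time, the measured TCP pose, the force and the opening at its end, in the units of the state.
- get_obs(): the state, without advancing time (a new reading comes with each control period).
- snapshot(name): name is "side" or "top" or "wrist"; returns a dict with "pixels" (480x640x3 uint8, red, green, blue), "fx", "fy", "cx", "cy" (pixels), "dist_coeffs" ([k1, k2, p1, p2, k3] as OpenCV has them; the pictures are not rectified), "rvec" (rotation vector, rad) and "tvec" (3), from world to camera coordinates, as OpenCV has them. Camera axes: x right, y down, z forward; pixel columns grow to the right and rows downward; lengths in m; the calibration is good to about 2 mm. A picture is of the moment at which its call begins. There is no depth.
- close_job(): hands the job in, once; it reports no verdict.
Trained networks look in the newest picture that a camera, given by its name, has taken for a name from the list of things; names that differ only in an ending like _2 or _b are one class to them, and where a whole thing is asked for, a point or a joint stands for the part that bears it (a point fixed in the world has none). Each returns a list of dicts, best first, with "confidence" (0 to 1); they miss things now and then, are a little off and sometimes report something else, mostly with a low value. They report only what shows in the picture. A call takes as long as a camera call. They do not tell look-alikes from the thing itself.
- silhouettes(camera, label): "mask" (480x640 bool, what is visible of it) and "point" ([row, column] in pixels, amid what is visible of it).
The state is a dict: "time": time; "joint_positions": joint angles; "qvel": joint speeds; "joint_torque": joint torques, N m; "tool_pos": TCP position; "ee_rot": TCP orientation; "wrist_force": force on the tool from outside, world axes, zero at the start; "wrist_torque": the same for the moment, N m; "width": finger opening in m.
Only numpy, scipy, OpenCV 4.12 (cv2) and the standard library are available. Lean on these libraries where they do the work, as an engineer would, in place of code of your own. Each camera call takes 0.05 s, during which the arm holds its last target. There are 200 camera calls.

TASK

Lift the vial with the slim knob straight up out of the aluminium block by its knob and lower it, upright and without dropping it, onto the floor of the card tray's empty half beside the slides. Then check the well it came from: lower the steel depth gauge gently into it until it touches bottom, hold it there for two seconds, let go and leave it standing in the well. Keep the vial and the gauge upright throughout, and leave the other vials, the slides and everything else on the bench where they are.

Things in the scene. Friction and masses are not known exactly. Their poses are not given: they have to be found in the camera images.
- slim_vial: The vial to take out: amber glass body 24 mm in diameter with a white stopper flush with the block's top, on which a slim upright round knob 14 mm in diameter stands, 33 mm tall; it is the only vial with a slim knob. 81 mm tall in all, about 60 g. Origin: centre of its underside, z up. It starts in one of the block's four wells, its foot on the well's bottom, so only the knob and the top 3 mm of the stopper stand out; radial play in the well 1 mm
- slim_vial_grip (a point): Point on the slim vial's axis at the height to grip its knob, 69 mm above its underside (knob from 48 to 81 mm); at the start 24 mm above the block's top
- gauge: Steel depth gauge that stands upright on the bench: plug foot 23 mm in diameter with a chamfered end, stop collar 29 mm in diameter from 49 to 53 mm up, above it a round head 16 mm in diameter up to 104 mm; 150 g. Origin: centre of its underside, z up. Bottomed in a well its collar stays 4 mm above the block's top, its underside at the well point
- gauge_grip (a point): Point on the gauge's axis at the height to grip its head, 82 mm above its underside
- block: Aluminium vial block, 56 x 184 x 55 mm (x, y, z), fixed to the bench. Origin: centre of its underside; four wells 40 mm apart in one row along its own y axis. All four hold a vial at the start, whose stoppers stand 36 mm above the block; only 20 mm lies between neighbouring broad and slim ones along the row, so grip across the row
- tray: White card tray, 84 x 92 x 22 mm (x, y, z), walls 2 mm, floor 2 mm thick, fixed to the bench. Origin: centre of its underside. The stack of slides fills its -y half (own y from -43 to -6 mm); the +y half (y from -5 to 44 mm, x from -40 to 40 mm) is empty
- slides: Green stack of glass slides, 77 x 37 x 25 mm, loose in the tray. Origin: centre of its underside
- cup: Bystander: clear plastic cup, 56 mm in diameter, 44 mm tall, beside the tray on the side of the slides. Origin: centre of its underside
- forceps: Bystander: steel forceps lying flat, 14 x 135 x 9 mm, on the robot's side of the block. Origin: centre of its underside
- cup_lid: Bystander: white screw lid lying flat, 60 mm in diameter, 8 mm tall, on the robot's side of the tray. Origin: centre of its underside
- oil: Bystander: small brown dropper bottle, 29 mm in diameter, 77 mm tall, near the front edge. Origin: centre of its underside
- stain_a: Bystander: dropper bottle with a red teat, 39 mm in diameter, 116 mm tall, behind the work. Origin: centre of its underside
- stain_b: Bystander: dropper bottle with a black teat, 39 mm in diameter, 108 mm tall (round body up to 77 mm, above it a narrow neck and teat), close behind the gauge, 55 mm from axis to axis. Origin: centre of its underside
- well_1 (a point): Centre of the bottom of well 1 of the block (wells are numbered along the block's y axis from the -y end): a round blind well 26 mm in diameter, 45 mm deep with a 2 mm chamfer at its mouth, its bottom 10 mm above the bench
- well_2 (a point): Centre of the bottom of well 2 of the block (wells are numbered along the block's y axis from the -y end): a round blind well 26 mm in diameter, 45 mm deep with a 2 mm chamfer at its mouth, its bottom 10 mm above the bench
- well_3 (a point): Centre of the bottom of well 3 of the block (wells are numbered along the block's y axis from the -y end): a round blind well 26 mm in diameter, 45 mm deep with a 2 mm chamfer at its mouth, its bottom 10 mm above the bench
- well_4 (a point): Centre of the bottom of well 4 of the block (wells are numbered along the block's y axis from the -y end): a round blind well 26 mm in diameter, 45 mm deep with a 2 mm chamfer at its mouth, its bottom 10 mm above the bench
- broad_vial_a: Another vial, same as the slim one but for its stopper knob, which is broad: 26 mm in diameter. 81 mm tall. Origin: centre of its underside. It stays in its well
- broad_vial_b: Another vial, same as the slim one but for its stopper knob, which is broad: 26 mm in diameter. 81 mm tall. Origin: centre of its underside. It stays in its well
- broad_vial_c: Another vial, same as the slim one but for its stopper knob, which is broad: 26 mm in diameter. 81 mm tall. Origin: centre of its underside. It stays in its well
Things that resemble listed ones, but are neither listed nor needed, are in the scene too. Leave any blue, pink or purple look-alike of the gauge alone.

How it is judged:
On the way, in this order (a step that is already met when the one before it is completed fails the run):
1. the slim-knobbed vial is lifted upright until its foot is clear of the block (z of slim_vial in the frame of block above 0.055 m and angle between slim_vial's own z axis and vertical below 0.3 rad), for 0.1 s.
2. still in the fingers, it is lowered upright into the empty half of the tray, its foot within 8 mm of the tray's floor (x of slim_vial in the frame of tray between -0.034 and 0.034 m and y of slim_vial in the frame of tray between -0.006 and 0.038 m and z of slim_vial in the frame of tray below 0.01 m and angle between slim_vial's own z axis and vertical below 0.15 rad and contact force between the fingers and slim_vial above 0.3 N), for 0.1 s.
3. the gauge is lowered into the emptied well and held on its bottom (within 3 mm) in the fingers for 1 s (((horizontal distance between gauge and well_1 below 0.004 m and z of gauge in the frame of well_1 below 0.003 m) or (horizontal distance between gauge and well_2 below 0.004 m and z of gauge in the frame of well_2 below 0.003 m) or (horizontal distance between gauge and well_3 below 0.004 m and z of gauge in the frame of well_3 below 0.003 m) or (horizontal distance between gauge and well_4 below 0.004 m and z of gauge in the frame of well_4 below 0.003 m)) and contact force between the fingers and gauge above 0.3 N), for 1 s.
At the end, for the whole second after the job is handed in: Slim vial upright on the floor (4 mm) of the tray's empty half, axis at tray x -34 to 34, y -6 to 38 mm; gauge upright in the emptied well, foot within 3 mm of bottom, 4 mm of axis; tilts under 0.15 rad, at rest; broad vials moved under 8 mm, slides 15, bystanders 20 mm (x of slim_vial in the frame of tray between -0.034 and 0.034 m and y of slim_vial in the frame of tray between -0.006 and 0.038 m and z of slim_vial in the frame of tray below 0.006 m and angle between each of slim_vial, gauge's own z axis and vertical below 0.15 rad and ((horizontal distance between gauge and well_1 below 0.004 m and z of gauge in the frame of well_1 below 0.003 m) or (horizontal distance between gauge and well_2 below 0.004 m and z of gauge in the frame of well_2 below 0.003 m) or (horizontal distance between gauge and well_3 below 0.004 m and z of gauge in the frame of well_3 below 0.003 m) or (horizontal distance between gauge and well_4 below 0.004 m and z of gauge in the frame of well_4 below 0.003 m)) and linear speed of each of slim_vial, gauge below 0.02 m/s and distance of each of broad_vial_a, broad_vial_b, broad_vial_c from where it was at the start of the episode below 0.008 m and distance of slides from where it was at the start of the episode below 0.015 m and distance of each of cup, cup_lid, forceps, oil, stain_a, stain_b from where it was at the start of the episode below 0.02 m); the robot touches nothing.
It fails at once if one of the broad-knobbed vials is lifted or pushed more than 8 mm (distance of any of broad_vial_a, broad_vial_b, broad_vial_c from where it was at the start of the episode above 0.008 m).
It fails at once if the slim vial or the gauge is tipped by more than 0.5 rad (angle between any of slim_vial, gauge's own z axis and vertical above 0.5 rad).
It fails at once if the gauge is rammed into the block with more than 45 N (contact force between gauge and block above 45 N).
It fails at once if the slides are shifted by more than 15 mm (distance of slides from where it was at the start of the episode above 0.015 m).
It fails at once if a bystander is moved by more than 20 mm (distance of any of cup, cup_lid, forceps, oil, stain_a, stain_b from where it was at the start of the episode above 0.02 m).
It also fails if it takes over 67 s, if anything falls off the work surface, if the arm or the gripper's body presses on something with over 40 N, if the wrist force passes 120 N, or if a joint passes its speed limit or range.

## Working session

There is one attempt and no reset: what is moved stays moved. The work goes in short steps, Python scripts to look and compute and a tool call to move; the robot and the scene stay as the last step left them, time stands still between calls to the robot, and variables do not carry over. Pictures are saved under pics/ and viewed, about 8 in all and at most 12, crops included, and the job is handed in when it is done.

Besides the shell and the picture viewer there is one more tool, called after "Emit:" as a command line: name --argument value ..., lists and objects as JSON in quotes. play_rows: Moves the arm, as the interface text tells. Its arguments: {"type":"object","properties":{"rows":{"type":"array"}},"required":["rows"]}

```bash
mkdir -p pics; cat > h.py <<'E'
from bench import *
import numpy as np, cv2
def snap(n,f=None):
    s=snapshot(n)
    if f: cv2.imwrite('pics/'+f,s['pixels'][:,:,::-1])
    return s
def ray(s,uv):
    K=np.array([[s['fx'],0,s['cx']],[0,s['fy'],s['cy']],[0,0,1.]])
    p=cv2.undistortPoints(np.array([[uv]],float),K,np.array(s['dist_coeffs'],float))[0,0]
    R=cv2.Rodrigues(np.array(s['rvec'],float))[0]; t=np.array(s['tvec'],float).ravel()
    return -R.T@t, R.T@np.array([p[0],p[1],1.])
def atz(s,uv,z):
    c,d=ray(s,uv); return c+d*(z-c[2])/d[2]
def proj(s,P):
    K=np.array([[s['fx'],0,s['cx']],[0,s['fy'],s['cy']],[0,0,1.]])
    return cv2.projectPoints(np.array(P,float).reshape(-1,3),np.array(s['rvec'],float),np.array(s['tvec'],float),K,np.array(s['dist_coeffs'],float))[0][:,0]
E
python3 - <<'E'
from h import *
o=get_obs(); print({k:np.round(v,4).tolist() for k,v in o.items()})
try: print(tcp_to_grasp)
except Exception as e: print(e)
for n in ['top','side']:
    s=snap(n,n+'0.png'); print(n,ray(s,(320,240)))
    for l in ['slim_vial','gauge','block','tray','slides','broad_vial_a','stain_b','cup']:
        for r in silhouettes(n,l)[:5]:
            print(l,round(r['confidence'],2),np.round(r['point'][::-1],0),r['mask'].sum())
E
```

```text
{'time': 0.0, 'joint_positions': [1.0769, 0.0879, 1.3722, -0.0, 1.6836, -0.1031], 'qvel': [-0.0007, 0.0005, 0.0017, -0.001, -0.0005, -0.0001], 'joint_torque': [0.0005, -34.016, -30.244, 0.0718, 0.0323, -0.0002], 'tool_pos': [0.2092, 0.508, 0.1648], 'ee_rot': [-3.1394, -0.0002, 2.7508], 'wrist_force': [0.1078, -0.0257, 0.3856], 'wrist_torque': [0.0673, -0.0535, -0.0308], 'width': 0.0939}
0.0188
top (array([0.36415421, 0.00869242, 1.10509041]), array([ 0.17724084, -0.00977976, -0.98412919]))
slim_vial 0.63 [399. 257.] 93
gauge 0.63 [308. 262.] 125
gauge 0.48 [286. 242.] 147
gauge 0.46 [342. 245.] 142
block 0.55 [417. 265.] 1355
tray 0.95 [202. 235.] 646
slides 0.66 [218. 237.] 538
broad_vial_a 0.72 [418. 254.] 151
broad_vial_a 0.69 [451. 255.] 166
broad_vial_a 0.42 [435. 256.] 126
stain_b 0.71 [310. 215.] 295
stain_b 0.66 [318. 172.] 324
cup 0.84 [243. 245.] 467
side (array([ 0.21098221, -0.74897974,  0.56651512]), array([ 0.33695219,  0.78734095, -0.51686097]))
slim_vial 0.61 [368. 342.] 2881
slim_vial 0.44 [347. 291.] 194
gauge 0.92 [337. 262.] 400
gauge 0.79 [325. 243.] 382
gauge 0.75 [299. 246.] 383
gauge 0.61 [318. 228.] 377
gauge 0.43 [370. 318.] 363
block 0.93 [363. 341.] 2986
block 0.33 [299. 219.] 312
block 0.19 [383. 328.] 426
tray 0.52 [294. 204.] 252
slides 0.53 [295. 208.] 133
broad_vial_a 0.72 [371. 317.] 387
broad_vial_a 0.62 [361. 300.] 269
broad_vial_a 0.6 [384. 328.] 414
stain_b 0.88 [352. 240.] 528
stain_b 0.63 [397. 239.] 574
stain_b 0.46 [265. 215.] 214
cup 0.81 [300. 221.] 278
```

```bash
python3 - <<'E'
import cv2,numpy as np
t=cv2.imread('pics/top0.png');s=cv2.imread('pics/side0.png')
a=cv2.resize(t[150:310,160:480],(800,400),interpolation=cv2.INTER_CUBIC)
b=cv2.resize(s[180:380,230:430],(600,600),interpolation=cv2.INTER_CUBIC)
cv2.imwrite('pics/a.png',a);cv2.imwrite('pics/b.png',b)
E
```

```text
(no output)
```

View pics/a.png

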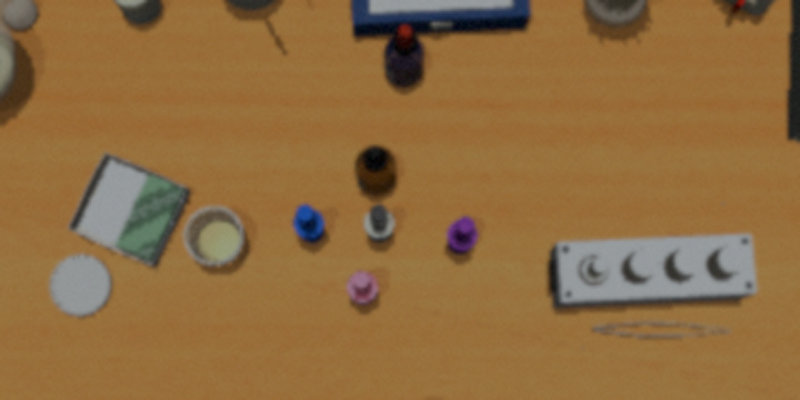

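View pics/b.png

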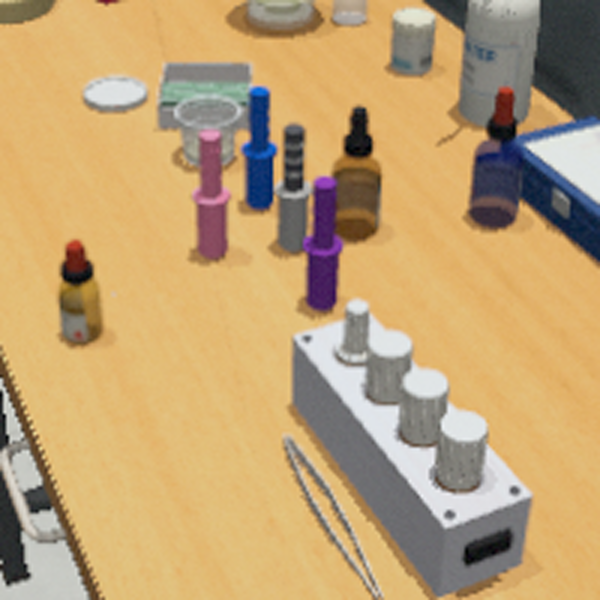

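The top crop shows the slim vial at about (397,257), nearest the tray. The broad vials are at (415,256), (432,256) and (449,255). The steel gauge is at about (312,239). Its look-alikes are blue (284,239), pink (305,265) and purple (345,244), and stain_b is behind it. In the side view the slim vial is at about (349,291) and the steel gauge at (327,243). I choose the slim knob and the grey/black-headed gauge.

```bash
python3 - <<'E'
from h import *
s=snap('top');d=snap('side')
print('fx',s['fx'],d['fx'])
def tri(ua,ub):
    a,da=ray(s,ua);b,db=ray(d,ub)
    A=np.c_[da,-db];k=np.linalg.lstsq(A,b-a,rcond=None)[0]
    p,q=a+da*k[0],b+db*k[1];return np.round((p+q)/2,4),np.round(np.linalg.norm(p-q),4)
c=lambda x,y:(160+(x-.5)/2.5+0.3,150+(y-.5)/2.5+.3)
e=lambda x,y:(230+x/3,180+y/3)
print('slim top z.091',atz(s,c(597,264),.091),'flange z.058',atz(s,c(593,269),.058))
print('slim tri',tri(c(597,264),e(356,304)))
print('gauge top',tri(c(378,211),e(294,130)),'foot',atz(d,e(293,243),0),'collar',atz(s,c(379,225),.053))
print('stainb',tri(c(375,153),e(359,113)))
for n,p in dict(bl=(556,243),tl=(752,236),tr=(756,292),br=(559,304)).items(): print('block',n,atz(s,c(*p),.055))
for p in [(108,156),(188,187),(155,265),(73,228)]: print('tray',atz(s,c(*p),.022))
for n,x in [('b1',(638,264)),('b2',(681,262)),('b3',(724,260))]: print(n,atz(s,c(*x),.091))
w=snap('wrist'); T=get_obs(); print('wristcam',ray(w,(320,240)),T['tool_pos'],w['fx'])
E
```

```text
fx 461.2664285709905 437.9164534816907
slim top z.091 [ 0.51135159 -0.17747584  0.091     ] flange z.058 [ 0.51149274 -0.17967765  0.058     ]
slim tri (array([ 0.5121, -0.1778,  0.0902]), np.float64(0.0012))
gauge top (array([0.5576, 0.0179, 0.1014]), np.float64(0.0008)) foot [0.5598391  0.02034612 0.        ] collar [0.55337941 0.01747078 0.053     ]
stainb (array([0.6109, 0.0204, 0.1032]), np.float64(0.0025))
block bl [ 0.53624396 -0.14642459  0.055     ]
block tl [ 0.54286561 -0.33172899  0.055     ]
block tr [ 0.49008441 -0.33268318  0.055     ]
block br [ 0.479517   -0.14783346  0.055     ]
tray [0.62660221 0.28068623 0.022     ]
tray [0.59587976 0.20155691 0.022     ]
tray [0.5200766  0.23067078 0.022     ]
tray [0.55569244 0.31137391 0.022     ]
b1 [ 0.51131575 -0.2144901   0.091     ]
b2 [ 0.51307763 -0.25362007  0.091     ]
b3 [ 0.51483707 -0.29305306  0.091     ]
wristcam (array([0.13670862, 0.53774907, 0.38561998]), array([ 0.24421472, -0.10912258, -0.96359962])) [0.20952659 0.50855604 0.16600233] 411.3893147097905
```

Top and side agree to about 2 mm: slim vial (0.512,-0.178), gauge (0.557,0.018), and the block row along -y. I'll move above the slim vial and refine with the wrist camera.

Emit:
play_rows --rows '[[9.4,[1.5,-3,1],[0,0,-0.08]],[9.4,[3.5,-6.5,2],[0,0,-0.2]],[9.4,[5,-10,3],[0,0,-0.3]],[9.4,[6.5,-13.5,4],[0,0,-0.4]],[9.4,[8,-17,5],[0,0,-0.5]],[9.4,[9.5,-20.5,5],[0,0,-0.6]],[9.4,[11,-24,5],[0,0,-0.7]],[9.4,[12.5,-27,5],[0,0,-0.8]]]'

```text
time: 1.72
tool_pos: [0.335, 0.2366, 0.2167]
ee_rot: [3.14, 0.0, 1.946]
wrist_force: [0.4, 0.7, 0.0]
width: 0.094
```

Emit:
play_rows --rows '[[9.4,[2,-4,0],[0,0,-0.05]],[9.4,[4,-8,0],[0,0,-0.1]],[9.4,[6,-12,0],[0,0,-0.15]],[9.4,[8,-16,0],[0,0,-0.2]],[9.4,[10,-20,0],[0,0,-0.25]],[9.4,[12,-24,0],[0,0,-0.3]],[9.4,[13.5,-27,0],[0,0,-0.33]],[9.4,[14.5,-30,0],[0,0,-0.35]]]'

```text
time: 2.38
tool_pos: [0.4803, -0.0634, 0.216]
ee_rot: [3.141, -0.0, 1.599]
wrist_force: [0.3, 0.5, 0.4]
width: 0.0937
```

Emit:
play_rows --rows '[[9.4,[1,-3,0],[0,0,0]],[9.4,[2,-6,0],[0,0,0]],[9.4,[2.7,-9,-1],[0,0,0]],[9.4,[3.2,-11.5,-2],[0,0,0]],[9.4,[3.2,-11.5,-2],[0,0,0]],[9.4,[3.2,-11.5,-2],[0,0,0]]]'

```text
time: 2.88
tool_pos: [0.5109, -0.1771, 0.1947]
ee_rot: [-3.139, -0.002, 1.598]
wrist_force: [0.4, 0.2, -0.3]
width: 0.0941
```

```bash
python3 - <<'E'
from h import *
w=snap('wrist','w1.png'); o=get_obs(); print(o['tool_pos'],o['ee_rot'],ray(w,(320,240)))
for l in ['slim_vial_grip','slim_vial','broad_vial_a','block']:
    for r in silhouettes('wrist',l)[:4]:
        m=r['mask'];ys,xs=np.nonzero(m); print(l,round(r['confidence'],2),np.round(r['point'][::-1]),m.sum(),xs.min(),xs.max(),ys.min(),ys.max())
print(proj(w,[[.5115,-.178,.091],[.5115,-.178,.058],[.5115,-.178,.055]]))
E
```

```text
[ 0.51126507 -0.17616893  0.19578197] [-3.14095303e+00 -1.07629578e-03  1.60007998e+00] (array([ 0.50911679, -0.09956426,  0.41445105]), array([-0.00220066, -0.26557022, -0.96412676]))
slim_vial_grip 0.74 [323. 221.] 693 311 337 206 238
slim_vial_grip 0.7 [379.   0.] 62 374 389 0 4
slim_vial 0.73 [325. 222.] 630 312 337 207 238
slim_vial 0.42 [326. 250.] 7867 292 356 175 371
broad_vial_a 0.94 [327. 314.] 1072 310 340 292 333
broad_vial_a 0.86 [324. 269.] 1053 309 340 250 291
broad_vial_a 0.86 [324. 354.] 1062 311 340 333 374
broad_vial_a 0.48 [324. 218.] 667 311 337 207 238
block 0.95 [328. 251.] 7778 292 355 175 371
block 0.68 [323. 268.] 1101 309 340 250 291
[[324.19789051 227.40037061]
 [324.1804034  218.61246036]
 [324.17896373 217.88898324]]
```

View pics/w1.png

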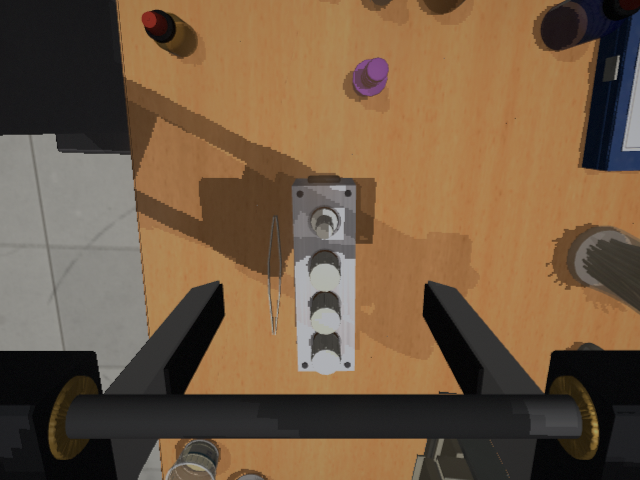

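The wrist view shows the slim knob top at (324,227), where my estimate projects. The broad vials sit below it at (324,269), (324,314) and (324,354), and the jaws lie across the row. Next I descend and grip.

Emit:
play_rows --rows '[[6,[0,-0.15,-3],[0,0,0]],[6,[0,-0.15,-6],[0,0,0]],[6,[0,-0.15,-9],[0,0,0]],[6,[0,-0.15,-11],[0,0,0]],[6,[0,-0.15,-12.5],[0,0,0]],[6,[0,-0.15,-13.3],[0,0,0]],[6,[0,-0.15,-13.3],[0,0,0]],[6,[0,-0.15,-13.3],[0,0,0]]]'

```text
time: 3.8
tool_pos: [0.5119, -0.1775, 0.0638]
ee_rot: [3.141, 0.0, 1.602]
wrist_force: [1.0, 0.5, -0.4]
width: 0.06
```

Emit:
play_rows --rows '[[0,[0,0,0],[0,0,0]],[0,[0,0,0],[0,0,0]],[0,[0,0,0],[0,0,0]],[0,[0,0,0],[0,0,0]],[0,[0,0,0],[0,0,0]],[0,[0,0,0],[0,0,0]],[0,[0,0,0],[0,0,0]],[0,[0,0,0],[0,0,0]]]'

```text
time: 4.47
tool_pos: [0.5115, -0.1779, 0.063]
ee_rot: [-3.142, -0.0, 1.601]
wrist_force: [-0.5, -0.3, -0.7]
width: 0.01
```

Emit:
play_rows --rows '[[0,[0,0,0],[0,0,0]],[0,[0,0,0],[0,0,0]],[0,[0,0,0],[0,0,0]],[0,[0,0,0],[0,0,0]]]'

```text
time: 4.8
tool_pos: [0.5115, -0.1779, 0.063]
ee_rot: [3.142, -0.0, 1.601]
wrist_force: [-0.6, 0.2, -0.3]
width: 0.0007
```

```bash
python3 - <<'E'
from h import *
w=snap('wrist'); d=snap('side')
a=cv2.resize(w['pixels'][170:330,240:410],(510,480),interpolation=cv2.INTER_CUBIC)
b=cv2.resize(d['pixels'][250:350,300:400],(480,480),interpolation=cv2.INTER_CUBIC)[:, :290]
cv2.imwrite('pics/g.png',np.hstack([a,b])[:,:,::-1])
print(proj(w,[[.5115,-.178,.091]]),proj(d,[[.5115,-.178,.091]]),get_obs()['width'])
E
```

```text
[[323.38539689 288.04948407]] [[348.1175563  281.15511085]] 0.000568307540549397
```

View pics/g.png

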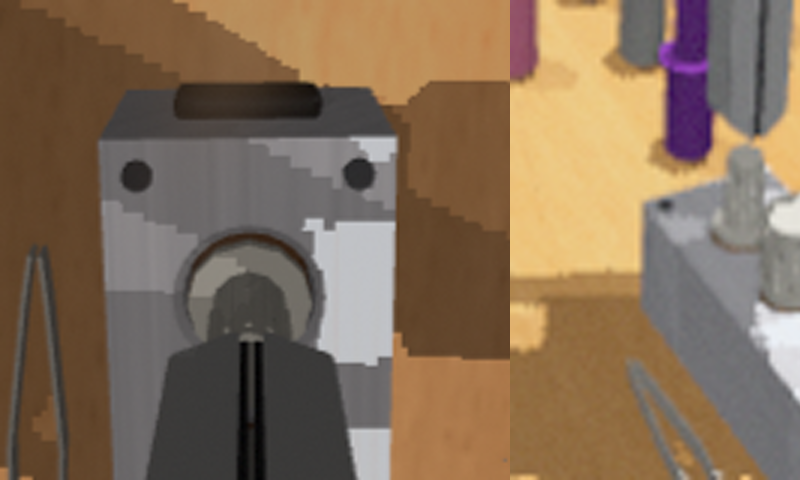

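The jaws closed to 0 and missed: the crop shows the tips at about side (351,278), above or beside the intact knob. I'll triangulate the real tip position.

```bash
python3 - <<'E'
from h import *
w=snap('wrist'); d=snap('side'); t=snap('top')
o=get_obs();p=o['tool_pos'];print(p,o['ee_rot'])
for n,s in [('w',w),('d',d),('t',t)]: print(n,proj(s,[p]), proj(s,[np.array(p)+[0,0,.03]]))
a,da=ray(w,(323.3,284));b,db=ray(d,(351,278))
k=np.linalg.lstsq(np.c_[da,-db],b-a,rcond=None)[0];print('tip',a+da*k[0],b+db*k[1])
# knob from wrist+side
c=t['pixels'][200:300,340:480]; cv2.imwrite('pics/t.png',cv2.resize(c,(700,500),interpolation=cv2.INTER_CUBIC)[:,:,::-1])
E
```

```text
[ 0.51148933 -0.17787906  0.06299507] [3.14151891e+00 1.46942504e-05 1.60075954e+00]
w [[323.3082584  269.02767535]] [[323.35648843 289.33514872]]
d [[347.50099583 293.25537251]] [[348.12531373 280.23772761]]
t [[396.90152614 257.39802933]] [[399.23666355 255.50984226]]
tip [ 0.51135615 -0.17443316  0.09457112] [ 0.51768133 -0.17694135  0.0956439 ]
```

View pics/t.png

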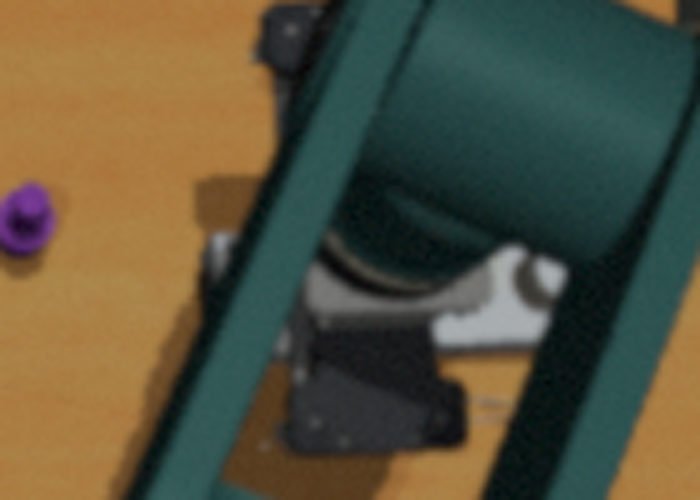

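Emit:
play_rows --rows '[[5,[0,0,0],[0,0,0]],[5,[0,0,0],[0,0,0]],[5,[0,0,0],[0,0,0]],[5,[0,0,-0.3],[0,0,0]],[5,[0,0,-0.7],[0,0,0]],[5,[0,0,-1],[0,0,0]],[5,[0,0,-1],[0,0,0]],[5,[0,0,-1],[0,0,0]]]'

```text
time: 5.72
tool_pos: [0.5111, -0.1777, 0.0524]
ee_rot: [-3.141, -0.001, 1.601]
wrist_force: [0.4, 0.1, -0.3]
width: 0.0486
```

```bash
python3 - <<'E'
from h import *
w=snap('wrist'); d=snap('side')
def aty(s,uv,y):
    c,k=ray(s,uv); return c+k*(y-c[1])/k[1]
print('closed tip, wrist@y-.170',aty(w,(323.3,284),-.170),'side@-.186',aty(d,(351,278),-.186))
a=cv2.resize(w['pixels'][170:330,240:410],(425,400),interpolation=cv2.INTER_CUBIC)
b=cv2.resize(d['pixels'][230:330,300:390],(360,400),interpolation=cv2.INTER_CUBIC)
cv2.imwrite('pics/g2.png',np.hstack([a,b])[:,:,::-1])
print(get_obs()['tool_pos'],get_obs()['width'])
E
```

```text
closed tip, wrist@y-.170 [ 0.51089974 -0.17        0.09484718] side@-.186 [ 0.51282452 -0.186       0.1031005 ]
[ 0.51150666 -0.1778885   0.05297311] 0.04961190512151848
```

View pics/g2.png

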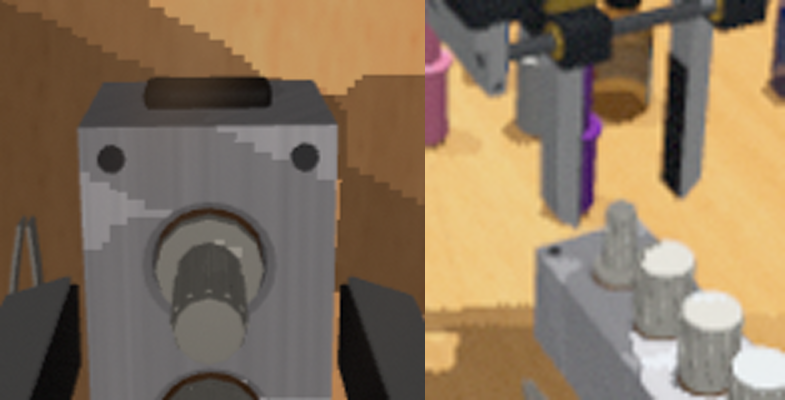

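The fingers now straddle the knob, with the tips at about side (337.5,286) and (364,279). That is level with the knob top, so the real fingertips are 3 to 4 cm above the reported TCP. I'll quantify that.

```bash
python3 - <<'E'
from h import *
w=snap('wrist'); d=snap('side')
def aty(s,uv,y):
    c,k=ray(s,uv); return np.round(c+k*(y-c[1])/k[1],4)
def atx(s,uv,x):
    c,k=ray(s,uv); return np.round(c+k*(x-c[0])/k[0],4)
for y in (-.186,-.178): print(y,aty(d,(337.5,286.25),y),aty(d,(364.25,278.75),y))
print('knob top via wrist',atz(w,(324,302),.091),'side',atz(d,(348.75,281),.091))
print('knobtop proj',proj(w,[[.5115,-.178,.091]]),proj(d,[[.5115,-.178,.091]]))
# wrist: finger inner-edge corner (tip) left crop(80,283), right (340,280)
for u in [(80,283),(340,280)]: 
    px=(240+u[0]/2.5,170+u[1]/2.5); print(px,atz(w,px,.085),atz(w,px,.053))
E
```

```text
-0.186 [ 0.4864 -0.186   0.0924] [ 0.5404 -0.186   0.0936]
-0.178 [ 0.4903 -0.178   0.0856] [ 0.5451 -0.178   0.0869]
knob top via wrist [ 0.51190501 -0.18108932  0.091     ] side [ 0.51277432 -0.17802358  0.091     ]
knobtop proj [[323.34853079 295.99156927]] [[348.1175563  281.15511085]]
(272.0, 283.2) [ 0.4863605  -0.17459882  0.085     ] [ 0.48250087 -0.18731561  0.053     ]
(376.0, 282.0) [ 0.53699833 -0.17246027  0.085     ] [ 0.54177725 -0.18481222  0.053     ]
```

Finger inner edges in the wrist view give a 50.6 mm gap at z≈0.085, matching the reported 49.6 mm. So the tips sit about 32 mm above the reported TCP. I'll go down 2.3 cm more, checking force, then close.

Emit:
play_rows --rows '[[5,[0,-0.05,-0.5],[0,0,0]],[5,[0,-0.1,-1],[0,0,0]],[5,[0,-0.1,-1.5],[0,0,0]],[5,[0,-0.1,-1.9],[0,0,0]],[5,[0,-0.1,-2.2],[0,0,0]],[5,[0,-0.1,-2.2],[0,0,0]],[5,[0,-0.1,-2.2],[0,0,0]]]'

```text
time: 6.5
tool_pos: [0.5113, -0.1787, 0.0306]
ee_rot: [-3.141, -0.0, 1.601]
wrist_force: [-1.0, 0.6, 0.1]
width: 0.0502
```

```bash
python3 - <<'E'
from h import *
w=snap('wrist'); d=snap('side');o=get_obs();print(o['tool_pos'],o['wrist_force'])
a=cv2.resize(w['pixels'][170:330,240:410],(425,400),interpolation=cv2.INTER_CUBIC)
b=cv2.resize(d['pixels'][230:330,300:390],(360,400),interpolation=cv2.INTER_CUBIC)
cv2.imwrite('pics/g3.png',np.hstack([a,b])[:,:,::-1])
E
```

```text
[ 0.51167688 -0.17895404  0.03118078] [0.14296953 0.62944949 0.46597037]
```

View pics/g3.png

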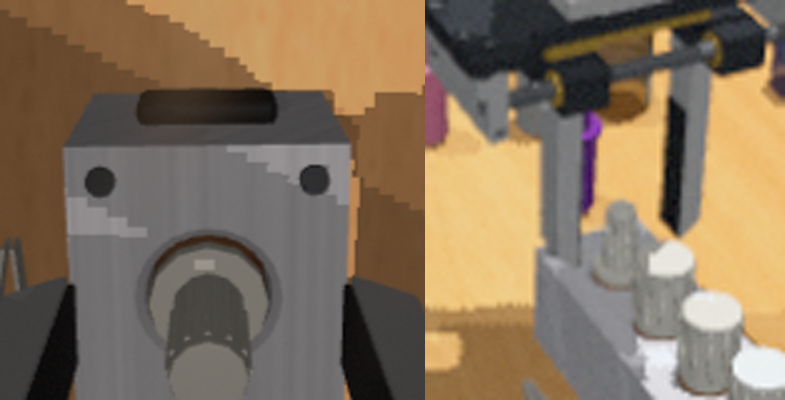

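Now the knob stands between the fingers, tips near the block's top face (side left tip at (339,297)). I'll close.

Emit:
play_rows --rows '[[0,[0,0,0],[0,0,0]],[0,[0,0,0],[0,0,0]],[0,[0,0,0],[0,0,0]],[0,[0,0,0],[0,0,0]],[0,[0,0,0],[0,0,0]],[0,[0,0,0],[0,0,0]],[0,[0,0,0],[0,0,0]],[0,[0,0,0],[0,0,0]]]'

```text
time: 7.27
tool_pos: [0.5115, -0.1789, 0.0311]
ee_rot: [3.141, 0.0, 1.601]
wrist_force: [-0.8, -0.6, -0.0]
width: 0.0123
```

Emit:
play_rows --rows '[[0,[0,0,0],[0,0,0]],[0,[0,0,0],[0,0,0]]]'

```text
time: 7.43
tool_pos: [0.5115, -0.1789, 0.031]
ee_rot: [3.142, -0.0, 1.601]
wrist_force: [-0.7, -0.9, 0.2]
width: 0.0125
```

Emit:
play_rows --rows '[[0,[0,0,0.5],[0,0,0]],[0,[0,0,1.3],[0,0,0]],[0,[0,0,2.3],[0,0,0]],[0,[0,0,3.5],[0,0,0]],[0,[0,0,5],[0,0,0]],[0,[0,0,6.5],[0,0,0]],[0,[0,0,8],[0,0,0]],[0,[0,0,9.5],[0,0,0]]]'

```text
time: 8.1
tool_pos: [0.5119, -0.179, 0.1284]
ee_rot: [3.14, 0.001, 1.601]
wrist_force: [-0.3, -0.4, -0.8]
width: 0.0118
```

Emit:
play_rows --rows '[[0,[0,0,1],[0,0,0]],[0,[0,0,2],[0,0,0]],[0,[0,0,2.5],[0,0,0]],[0,[0,0,2.5],[0,0,0]]]'

```text
time: 8.43
tool_pos: [0.5122, -0.1792, 0.1528]
ee_rot: [3.139, 0.001, 1.601]
wrist_force: [0.2, 0.4, -0.3]
width: 0.012
```

```bash
python3 - <<'E'
from h import *
d=snap('side');t=snap('top');o=get_obs();print(o['tool_pos'],o['wrist_force'],o['width'])
a=cv2.resize(d['pixels'][180:380,260:440],(540,600),interpolation=cv2.INTER_CUBIC)
cv2.imwrite('pics/g4.png',a[:,:,::-1])
# tray corners from fitted outline, top camera
for l in ['tray','slides','cup']:
    for r in silhouettes('top',l)[:1]:
        cs=cv2.findContours(r['mask'].astype(np.uint8),0,2)[0]; c=max(cs,key=cv2.contourArea)
        print(l,r['confidence'],np.round([atz(t,p,.022) for p in cv2.boxPoints(cv2.minAreaRect(c))],3).tolist())
E
```

```text
[ 0.5112646  -0.17878326  0.15058552] [ 0.1967567  -0.66493462 -1.57979904] 0.011599585463430843
tray 0.6 [[0.556, 0.318, 0.022], [0.633, 0.287, 0.022], [0.613, 0.241, 0.022], [0.536, 0.273, 0.022]]
slides 0.91 [[0.542, 0.273, 0.022], [0.61, 0.242, 0.022], [0.593, 0.206, 0.022], [0.525, 0.237, 0.022]]
```

View pics/g4.png

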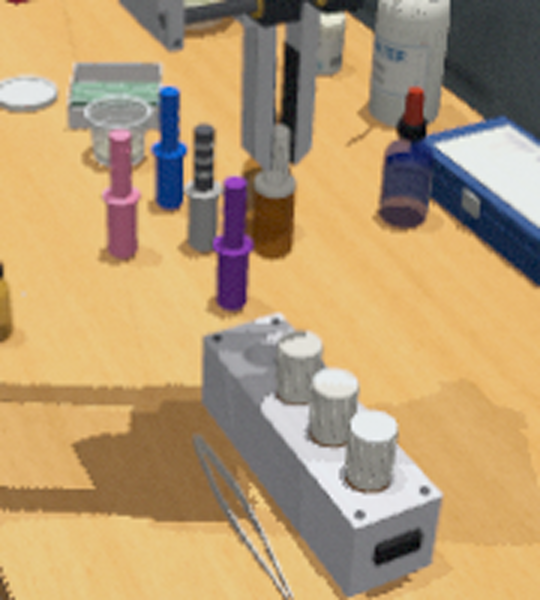

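The vial is lifted clear and upright, held by the knob at crop (282,150), with the well empty. Now I carry it over to the tray.

Emit:
play_rows --rows '[[0,[0.1,1,0.5],[0,0,0]],[0,[0.3,2.5,1],[0,0,0]],[0,[0.7,4.5,1],[0,0,0]],[0,[1.1,7,1],[0,0,0]],[0,[1.5,9.5,1],[0,0,0]],[0,[1.9,12,1],[0,0,0]],[0,[2.3,14.5,1],[0,0,0]],[0,[2.7,17,1],[0,0,0]]]'

```text
time: 9.35
tool_pos: [0.5383, -0.0069, 0.161]
ee_rot: [-3.141, -0.0, 1.601]
wrist_force: [0.2, -0.5, -1.7]
width: 0.0124
```

Emit:
play_rows --rows '[[0,[0.4,2.5,0],[0,0,0]],[0,[0.8,5,0],[0,0,0]],[0,[1.2,7.5,0],[0,0,0]],[0,[1.6,10,0],[0,0,0]],[0,[2,12.5,0],[0,0,0]],[0,[2.4,15,0],[0,0,0]],[0,[2.8,17.5,0],[0,0,0]],[0,[3.1,19.5,0],[0,0,0]]]'

```text
time: 10.02
tool_pos: [0.569, 0.1888, 0.1608]
ee_rot: [-3.141, -0.001, 1.602]
wrist_force: [0.2, 0.8, -0.7]
width: 0.0122
```

Emit:
play_rows --rows '[[0,[0.2,2,0],[0,0,0]],[0,[0.6,4,0],[0,0,0]],[0,[0.9,5.5,0],[0,0,0]],[0,[1.2,7,0],[0,0,0]],[0,[1.4,8.2,0],[0,0,0]],[0,[1.4,9,0],[0,0,0]],[0,[1.4,9,0],[0,0,0]],[0,[1.4,9,0],[0,0,0]]]'

```text
time: 10.68
tool_pos: [0.5834, 0.276, 0.1609]
ee_rot: [-3.141, 0.001, 1.601]
wrist_force: [-0.7, -0.0, -0.7]
width: 0.0121
```

```bash
python3 - <<'E'
from h import *
w=snap('wrist','w5.png');o=get_obs();print(o['tool_pos'],o['ee_rot'],o['width'])
for l in ['tray','slides','cup']:
    for r in silhouettes('wrist',l)[:1]:
        cs=cv2.findContours(r['mask'].astype(np.uint8),0,2)[0]; c=max(cs,key=cv2.contourArea)
        print(l,r['confidence'],np.round([atz(w,p,.025) for p in cv2.boxPoints(cv2.minAreaRect(c))],3)[:,:2].tolist(),cv2.boundingRect(c))
E
```

```text
[0.5835093  0.27551966 0.16103102] [-3.14157063e+00  6.75531660e-04  1.60029696e+00] 0.012193278365609274
tray 0.76 [[0.527, 0.25], [0.558, 0.319], [0.633, 0.288], [0.605, 0.215]] (262, 169, 117, 97)
cup 0.92 [[0.51, 0.146], [0.526, 0.208], [0.547, 0.203], [0.532, 0.14]] (249, 293, 32, 59)
```

View pics/w5.png

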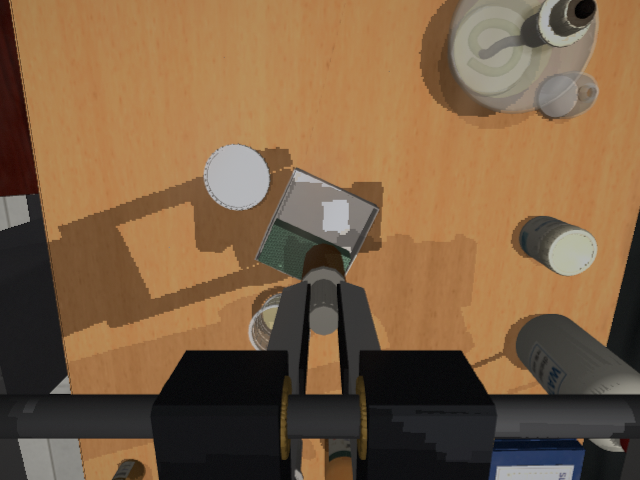

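The wrist view shows the tray corners at (294,169), (379,207) and (257,258), with the slide edge from (276,220) to (352,255). The empty half is at the top, and the vial hangs in front of it. Computing the target in the tray frame.

```bash
python3 - <<'E'
from h import *
w=snap('wrist')
A,B,C=[atz(w,p,.022)[:2] for p in [(294,169),(379,207),(257,258)]]
S1,S2=[atz(w,p,.025)[:2] for p in [(276,220),(352,255)]]
print(A,B,C,S1,S2,np.linalg.norm(A-B),np.linalg.norm(A-C))
y=np.array([-(B-A)[1],(B-A)[0]]);y/=np.linalg.norm(y); x=np.array([y[1],-y[0]])
print('y',y); c=(A+B)/2-.046*y; print('centre',c,'target18',c+.018*y,'slide edge own y',(S1-c)@y,(S2-c)@y)
p=get_obs()['tool_pos'][:2]; print('vial own',(p-c)@x,(p-c)@y)
E
```

```text
[0.55725083 0.31649886] [0.63279306 0.2853654 ] [0.52415072 0.23479171] [0.54195611 0.27164219] [0.61077843 0.2411111 ] 0.08170630793101374 0.08815710688005995
y [0.38104108 0.92455811]
centre [0.57749405 0.25840245] target18 [0.58435279 0.2750445 ] slide edge own y -0.0013005097724559302 -0.0033041481495866103
vial own -0.0007647989529173766 0.01794894155858315
```

Emit:
play_rows --rows '[[0,[0,0.1,-1],[0,0,0]],[0,[0,0.1,-2.5],[0,0,0]],[0,[0,0.1,-4.5],[0,0,0]],[0,[0,0.1,-6.5],[0,0,0]],[0,[0,0.1,-8.5],[0,0,0]],[0,[0,0.1,-10.2],[0,0,0]],[0,[0,0.1,-11.5],[0,0,0]],[0,[0,0.1,-12.3],[0,0,0]]]'

```text
time: 11.6
tool_pos: [0.5822, 0.2764, 0.0352]
ee_rot: [-3.138, 0.001, 1.6]
wrist_force: [-0.1, -0.6, -0.7]
width: 0.0121
```

Emit:
play_rows --rows '[[0,[0,0,-0.3],[0,0,0]],[0,[0,0,-0.5],[0,0,0]],[0,[0,0,-0.7],[0,0,0]],[0,[0,0,-0.9],[0,0,0]],[0,[0,0,-1],[0,0,0]],[0,[0,0,-1.1],[0,0,0]],[0,[0,0,-1.1],[0,0,0]],[0,[0,0,-1.1],[0,0,0]]]'

```text
time: 12.27
tool_pos: [0.5836, 0.2772, 0.0273]
ee_rot: [3.141, -0.0, 1.601]
wrist_force: [-0.9, -0.4, -0.5]
width: 0.0122
```

Emit:
play_rows --rows '[[0,[0,0,-0.1],[0,0,0]],[0,[0,0,-0.2],[0,0,0]],[0,[0,0,-0.3],[0,0,0]],[0,[0,0,-0.3],[0,0,0]],[0,[0,0,-0.3],[0,0,0]]]'

```text
time: 12.68
tool_pos: [0.5834, 0.2771, 0.0238]
ee_rot: [-3.141, 0.0, 1.601]
wrist_force: [0.4, 0.1, -0.1]
width: 0.0123
```

Emit:
play_rows --rows '[[0,[0,0,-0.1],[0,0,0]],[0,[0,0,-0.1],[0,0,0]],[0,[0,0,-0.1],[0,0,0]]]'

```text
time: 12.93
tool_pos: [0.5834, 0.2771, 0.0229]
ee_rot: [-3.141, 0.0, 1.601]
wrist_force: [-0.5, -0.9, -0.8]
width: 0.0118
```

Emit:
play_rows --rows '[[0,[0,0,-0.1],[0,0,0]],[0,[0,0,-0.1],[0,0,0]],[0,[0,0,-0.1],[0,0,0]]]'

```text
time: 13.18
tool_pos: [0.5837, 0.2773, 0.0226]
ee_rot: [3.141, -0.0, 1.601]
wrist_force: [-1.3, -0.3, 2.3]
width: 0.012
```

Emit:
play_rows --rows '[[0,[0,0,-0.1],[0,0,0]],[0,[0,0,-0.1],[0,0,0]],[0,[0,0,-0.1],[0,0,0]]]'

```text
time: 13.43
tool_pos: [0.584, 0.2774, 0.0226]
ee_rot: [3.14, -0.001, 1.601]
wrist_force: [-1.7, 0.6, 5.8]
width: 0.0121
```

Contact on the floor (upward force rising, z stopped at 0.0226). Release and rise.

Emit:
play_rows --rows '[[4,[0,0,0.15],[0,0,0]],[4,[0,0,0.15],[0,0,0]],[4,[0,0,0.15],[0,0,0]],[4,[0,0,0.15],[0,0,0]],[4,[0,0,0.15],[0,0,0]],[4,[0,0,0.15],[0,0,0]],[4,[0,0,0.15],[0,0,0]],[4,[0,0,0.15],[0,0,0]]]'

```text
time: 14.1
tool_pos: [0.5834, 0.2771, 0.0224]
ee_rot: [-3.142, 0.0, 1.601]
wrist_force: [0.4, -0.0, 1.1]
width: 0.0398
```

Emit:
play_rows --rows '[[5,[0,0,1],[0,0,0]],[5,[0,0,2.5],[0,0,0]],[5,[0,0,4.5],[0,0,0]],[5,[0,0,7],[0,0,0]],[5,[0,0,10],[0,0,0]],[5,[0,0,13],[0,0,0]],[5,[0,0,14.5],[0,0,0]],[5,[0,0,14.5],[0,0,0]]]'

```text
time: 14.77
tool_pos: [0.5861, 0.2781, 0.1746]
ee_rot: [3.131, -0.004, 1.601]
wrist_force: [-0.0, 0.9, 0.7]
width: 0.0499
```

```bash
python3 - <<'E'
from h import *
w=snap('wrist');d=snap('side');o=get_obs();print(o['tool_pos'],o['ee_rot'],o['width'])
a=cv2.resize(w['pixels'][140:340,230:430],(500,500),interpolation=cv2.INTER_CUBIC)
b=cv2.resize(d['pixels'][160:280,260:332],(300,500),interpolation=cv2.INTER_CUBIC)
cv2.imwrite('pics/p.png',np.hstack([a,b])[:,:,::-1])
E
```

```text
[0.58381942 0.27723672 0.1683879 ] [ 3.13973153e+00 -5.55815766e-04  1.60078761e+00] 0.049719270127423755
```

View pics/p.png

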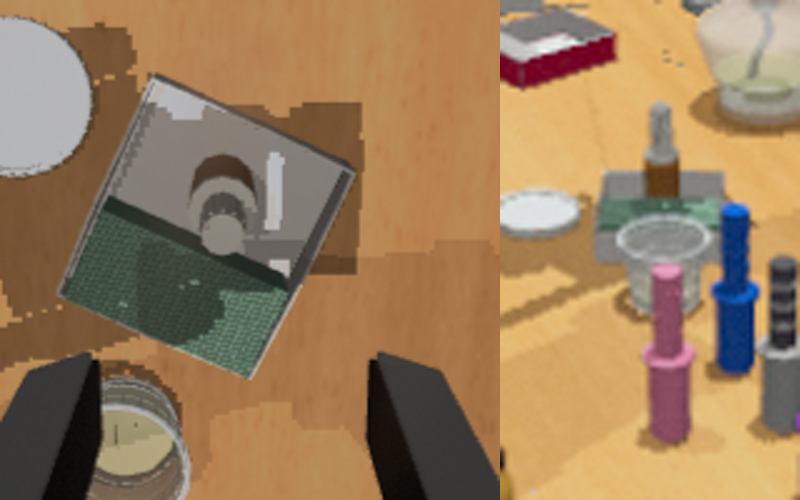

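The vial stands upright in the empty half and everything around it is undisturbed. Next, over to the gauge. I'll keep the jaws along x with a narrow opening and grip high, above stain_b's shoulder, so no turn is needed.

Emit:
play_rows --rows '[[4,[-0.2,-2,0],[0,0,0]],[4,[-0.5,-5,0],[0,0,0]],[4,[-0.9,-8.5,0],[0,0,0]],[4,[-1.3,-12.5,0],[0,0,0]],[4,[-1.7,-16.5,0],[0,0,0]],[4,[-2.1,-20.5,0],[0,0,0]],[4,[-2.5,-24,0],[0,0,0]],[4,[-2.7,-26,0],[0,0,0]]]'

```text
time: 15.53
tool_pos: [0.5544, 0.0136, 0.1647]
ee_rot: [-3.137, 0.001, 1.598]
wrist_force: [1.2, 0.4, 0.2]
width: 0.0399
```

Emit:
play_rows --rows '[[4,[0,0,0],[0,0,0]],[4,[0,0,0],[0,0,0]],[4,[0,0,0],[0,0,0]]]'

```text
time: 15.78
tool_pos: [0.5558, 0.0179, 0.1659]
ee_rot: [-3.139, -0.001, 1.601]
wrist_force: [0.1, 0.2, 0.2]
width: 0.0399
```

```bash
python3 - <<'E'
from h import *
w=snap('wrist','w7.png');o=get_obs();print(o['tool_pos'],o['ee_rot'],o['width'])
print(proj(w,[[.557,.018,.104],[.557,.018,.053]]))
for l in ['gauge','stain_b']:
    for r in silhouettes('wrist',l)[:5]:
        ys,xs=np.nonzero(r['mask']); print(l,round(r['confidence'],2),np.round(r['point'][::-1]),r['mask'].sum(),xs.min(),xs.max(),ys.min(),ys.max(),w['pixels'][r['mask']].mean(0).round())
b=cv2.resize(w['pixels'][150:300,230:430],(800,600),interpolation=cv2.INTER_CUBIC); cv2.imwrite('pics/gg.png',b[:,:,::-1])
print('vial knob top from earlier px, relative',)
E
```

```text
[0.55599113 0.01831992 0.16624178] [-3.13952645e+00 -8.53895482e-04  1.60210544e+00] 0.03975611519454798
[[325.22685728 239.83917572]
 [325.07162857 223.50072044]]
gauge 0.78 [311. 308.] 1550 294 325 278 346 [69. 33. 83.]
gauge 0.71 [322. 143.] 1034 310 344 125 161 [ 96. 104. 172.]
gauge 0.59 [323. 225.] 1253 308 342 201 250 [80. 73. 68.]
gauge 0.56 [250. 205.] 1306 230 273 183 227 [124.  68.  81.]
gauge 0.24 [286. 444.] 2542 246 305 365 479 [134. 134. 136.]
stain_b 0.71 [391. 217.] 2240 363 414 190 247 [65. 45. 28.]
stain_b 0.62 [123. 259.] 1773 92 153 237 283 [72. 48. 29.]
stain_b 0.59 [518. 255.] 3583 474 567 222 291 [51. 36. 39.]
vial knob top from earlier px, relative
```

View pics/gg.png

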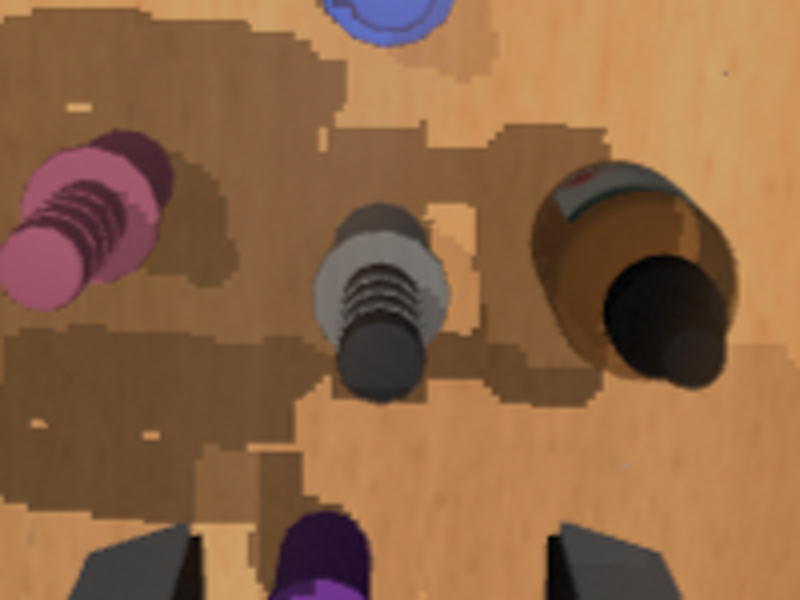

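The crop shows the steel gauge head top at (325,240) and collar at (325.5,223), exactly where (0.557,0.018) projects. Pink, blue and purple are separate, and stain_b is at right. Descend.

Emit:
play_rows --rows '[[3.2,[0.1,0,-1.5],[0,0,0]],[3.2,[0.1,0,-3.5],[0,0,0]],[3.2,[0.1,0,-6],[0,0,0]],[3.2,[0.1,0,-8],[0,0,0]],[3.2,[0.1,0,-10],[0,0,0]],[3.2,[0.1,0,-11.5],[0,0,0]],[3.2,[0.1,0,-12.2],[0,0,0]],[3.2,[0.1,0,-12.2],[0,0,0]]]'

```text
time: 16.6
tool_pos: [0.5559, 0.0182, 0.0432]
ee_rot: [-3.137, -0.001, 1.602]
wrist_force: [-0.5, -0.0, 0.5]
width: 0.0322
```

Emit:
play_rows --rows '[[0,[0,0,0],[0,0,0]],[0,[0,0,0],[0,0,0]],[0,[0,0,0],[0,0,0]],[0,[0,0,0],[0,0,0]],[0,[0,0,0],[0,0,0]],[0,[0,0,0],[0,0,0]]]'

```text
time: 17.1
tool_pos: [0.5584, 0.0171, 0.0471]
ee_rot: [3.139, 0.0, 1.601]
wrist_force: [-1.3, -0.1, 5.5]
width: 0.0151
```

Emit:
play_rows --rows '[[0,[0,0,0],[0,0,0]],[0,[0,0,0],[0,0,0]],[0,[0,0,0],[0,0,0]]]'

```text
time: 17.35
tool_pos: [0.5584, 0.017, 0.0471]
ee_rot: [3.139, 0.0, 1.601]
wrist_force: [-0.2, 0.1, 5.0]
width: 0.0153
```

Emit:
play_rows --rows '[[0,[0,0,0.3],[0,0,0]],[0,[0,0,1],[0,0,0]],[0,[0,0,2],[0,0,0]],[0,[0,0,4],[0,0,0]],[0,[0,0,6],[0,0,0]],[0,[0,0,9],[0,0,0]],[0,[0,0,12],[0,0,0]],[0,[0,0,14],[0,0,0]]]'

```text
time: 18.02
tool_pos: [0.5583, 0.0171, 0.1892]
ee_rot: [3.138, 0.0, 1.601]
wrist_force: [0.8, -0.5, -0.9]
width: 0.0148
```

Emit:
play_rows --rows '[[0,[-0.2,-1,0],[0,0,0]],[0,[-0.5,-3,0],[0,0,0]],[0,[-1,-5,0],[0,0,0]],[0,[-1.5,-7.5,0],[0,0,0]],[0,[-2,-9.5,0],[0,0,0]],[0,[-2.3,-11,0],[0,0,0]],[0,[-2.3,-11,0],[0,0,0]],[0,[-2.3,-11,0],[0,0,0]]]'

```text
time: 18.68
tool_pos: [0.5336, -0.0936, 0.184]
ee_rot: [-3.139, -0.001, 1.599]
wrist_force: [0.2, 0.4, -1.6]
width: 0.0155
```

```bash
python3 - <<'E'
from h import *
w=snap('wrist','w8.png');d=snap('side','d8.png');o=get_obs();print(o['tool_pos'],o['ee_rot'],o['width'])
print('well mouth centre exp',proj(w,[[.5115,-.178,.055],[.5115,-.181,.055]]))
for n in ['wrist','side']:
  for l in ['gauge','block','broad_vial_a']:
    for r in silhouettes(n,l)[:4]:
        ys,xs=np.nonzero(r['mask']); print(n,l,round(r['confidence'],2),np.round(r['point'][::-1]),r['mask'].sum(),xs.min(),xs.max(),ys.min(),ys.max())
# side: gauge foot expected
f=np.array(o['tool_pos'])-[0,0,.046]; print('foot exp side',proj(d,[f,f+[0,0,.053]]),'wrist',proj(w,[f,f+[0,0,.053]]))
E
```

```text
[ 0.53411501 -0.09237575  0.18460201] [-3.14034053e+00 -9.84782070e-04  1.60096081e+00] 0.01537569720687007
well mouth centre exp [[297.0129487  308.16935692]
 [296.97751804 311.15287442]]
wrist gauge 0.9 [322. 278.] 3500 297 348 231 328
wrist gauge 0.81 [341. 176.] 929 323 355 162 199
wrist gauge 0.7 [279.  62.] 1293 263 299 37 82
wrist gauge 0.57 [352.   8.] 619 343 377 0 23
wrist block 0.88 [312. 333.] 2329 265 328 260 447
wrist broad_vial_a 0.87 [308. 359.] 285 303 312 340 382
wrist broad_vial_a 0.73 [299. 447.] 409 291 313 439 459
wrist broad_vial_a 0.53 [307. 388.] 128 302 312 380 394
side gauge 0.93 [340. 215.] 554 333 347 185 237
side gauge 0.82 [336. 261.] 396 332 343 239 283
side gauge 0.73 [300. 246.] 370 294 305 223 265
side gauge 0.52 [318. 228.] 348 310 322 209 248
side block 0.75 [363. 341.] 3023 327 407 286 378
side broad_vial_a 0.95 [383. 325.] 401 375 392 317 343
side broad_vial_a 0.86 [372. 317.] 348 363 378 303 328
side broad_vial_a 0.79 [360. 300.] 307 352 367 290 314
foot exp side [[340.05101579 234.29571646]
 [340.8455215  209.87688034]] wrist [[324.26946389 244.7846785 ]
 [324.3452541  271.65990799]]
```

The gauge is held and lifted. I'll pass beyond the well at safe height, so the empty well shows unobstructed in the wrist view.

Emit:
play_rows --rows '[[0,[-0.3,-2,0],[0,0,0]],[0,[-0.7,-5,0],[0,0,0]],[0,[-1.2,-8,0],[0,0,0]],[0,[-1.6,-11,0],[0,0,0]],[0,[-2,-13.5,0],[0,0,0]],[0,[-2.2,-15.5,0],[0,0,0]],[0,[-2.2,-16.5,0],[0,0,0]],[0,[-2.2,-17,0],[0,0,0]]]'

```text
time: 19.75
tool_pos: [0.5124, -0.2639, 0.1853]
ee_rot: [-3.141, -0.0, 1.599]
wrist_force: [0.5, 0.4, -2.3]
width: 0.0151
```

Emit:
play_rows --rows '[[0,[0,0,0],[0,0,0]],[0,[0,0,0],[0,0,0]],[0,[0,0,0],[0,0,0]],[0,[0,0,0],[0,0,0]]]'

```text
time: 20.08
tool_pos: [0.5128, -0.2617, 0.1857]
ee_rot: [3.141, -0.0, 1.602]
wrist_force: [-0.8, -0.7, -1.3]
width: 0.0154
```

```bash
python3 - <<'E'
from h import *
w=snap('wrist','w9.png');o=get_obs();print(o['tool_pos'],o['ee_rot'],o['width'],o['wrist_force'])
u,v=proj(w,[[.5115,-.178,.055]])[0]; print(u,v)
f=np.array(o['tool_pos'])-[0,0,.046]
print('collar exp',proj(w,[f+[0,0,.053]]))
x0,y0=int(u)-30,int(v)-30
a=cv2.resize(w['pixels'][y0:y0+60,x0:x0+60],(480,480),interpolation=cv2.INTER_CUBIC)
b=cv2.resize(w['pixels'][220:340,290:370],(320,480),interpolation=cv2.INTER_CUBIC)
cv2.imwrite('pics/w9c.png',np.hstack([a,b])[:,:,::-1]);print(x0,y0)
E
```

```text
[ 0.51281071 -0.26179528  0.18573477] [ 3.14117507e+00 -4.87963830e-05  1.60237422e+00] 0.015134146661183802 [-0.76563073 -0.50083658 -2.34554119]
324.74474238788844 118.54917510087415
collar exp [[323.24584434 273.5191277 ]]
294 88
```

View pics/w9c.png

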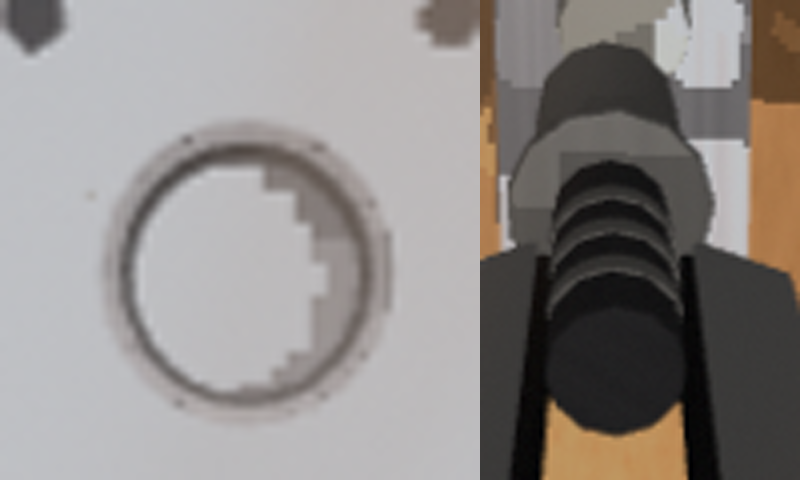

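The left crop shows the well rim centred at about (324.5,121.5) and intact. The right crop shows the gauge head top at (323.3,311.7) and collar at about (322.4,269.5), upright in the fingers. Both back-projected:

```bash
python3 - <<'E'
from h import *
w=snap('wrist');o=get_obs();p=np.array(o['tool_pos']);print(p)
W=atz(w,(324.5,121.5),.055);W2=atz(w,(324.5,121.0),.055)
print('well',W)
for off in (.046,.049):
    fz=p[2]-off
    print(off,'head',atz(w,(323.3,311.7),fz+.104)-p,'collar',atz(w,(322.4,269.5),fz+.053)-p)
# edge-based circle refine of well
g=cv2.cvtColor(w['pixels'],cv2.COLOR_RGB2GRAY)
c=cv2.resize(g[88:148,294:354],(480,480),interpolation=cv2.INTER_CUBIC)
h=cv2.HoughCircles(c,cv2.HOUGH_GRADIENT,1,200,param1=80,param2=20,minRadius=100,maxRadius=160)
print(h)
if h is not None:
    q=h[0,0]; print('hough well',atz(w,(294+q[0]/8-.44,88+q[1]/8-.44),.055))
E
```

```text
[ 0.51277521 -0.26194806  0.18572224]
well [ 0.51134785 -0.18046983  0.055     ]
0.046 head [-7.26908211e-05  1.34024219e-03  5.80000000e-02] collar [-0.00054054  0.00232898  0.007     ]
0.049 head [-2.42160432e-05 -8.19925169e-05  5.50000000e-02] collar [-0.0005103   0.00126188  0.004     ]
[[[253.5 273.5 133.7]]]
hough well [ 0.51196516 -0.18064469  0.055     ]
```

```bash
python3 - <<'E'
from h import *
w=snap('wrist');p=np.array(get_obs()['tool_pos'])
c,d=ray(w,(318.8,233.6)); q=np.array([.5838,.2772,.1684]); c=c-p+q
k=c+d*(.083-c[2])/d[2]; print('vial in tray',k,'offset to TCP at release',k-[.5834,.2771,.083])
# rim px in g3/g2 crops
for uv,q in [((240+211/2.5,170+265/2.5),(.5115,-.1779,.0530)),((240+210/2.5,170+300/2.5),(.5117,-.1789,.0311))]:
    c,d=ray(w,uv); c=c-p+np.array(q); print('rim',c+d*(.055-c[2])/d[2])
E
```

```text
vial in tray [0.5805378  0.27567771 0.083     ] offset to TCP at release [-2.86219801e-03 -1.42229038e-03  1.38777878e-17]
rim [ 0.512267   -0.18118624  0.055     ]
rim [ 0.51216412 -0.18162302  0.055     ]
```

Well at (0.5117,-0.1805), confirmed by three views. The gauge sits about 1 mm to +y of the TCP, so the TCP target is (0.512,-0.1815).

Emit:
play_rows --rows '[[0,[0,1,0],[0,0,0]],[0,[-0.1,3,0],[0,0,0]],[0,[-0.1,5,0],[0,0,0]],[0,[-0.1,7,0],[0,0,0]],[0,[-0.1,8.05,0],[0,0,0]],[0,[-0.1,8.05,-1.5],[0,0,0]],[0,[-0.1,8.05,-3],[0,0,0]],[0,[-0.1,8.05,-4.5],[0,0,0]]]'

```text
time: 20.9
tool_pos: [0.5118, -0.1818, 0.1406]
ee_rot: [3.14, 0.001, 1.602]
wrist_force: [0.2, 0.4, -1.9]
width: 0.0148
```

Emit:
play_rows --rows '[[0,[0,0,-1],[0,0,0]],[0,[0,0,-2],[0,0,0]],[0,[0,0,-2.8],[0,0,0]],[0,[0,0,-2.8],[0,0,0]],[0,[0,0,-2.8],[0,0,0]],[0,[0,0,-2.8],[0,0,0]]]'

```text
time: 21.4
tool_pos: [0.512, -0.1827, 0.1133]
ee_rot: [3.14, 0.001, 1.601]
wrist_force: [-0.3, -0.7, -2.1]
width: 0.0152
```

Emit:
play_rows --rows '[[0,[0,0.1,-0.3],[0,0,0]],[0,[0,0.1,-0.6],[0,0,0]],[0,[0,0.1,-0.8],[0,0,0]],[0,[0,0.1,-1],[0,0,0]],[0,[0,0.1,-1.15],[0,0,0]],[0,[0,0.1,-1.3],[0,0,0]],[0,[0,0.1,-1.3],[0,0,0]],[0,[0,0.1,-1.3],[0,0,0]]]'

```text
time: 22.07
tool_pos: [0.5114, -0.1813, 0.0994]
ee_rot: [-3.141, -0.0, 1.601]
wrist_force: [0.8, 0.1, -2.0]
width: 0.0155
```

Emit:
play_rows --rows '[[0,[0,0,-0.1],[0,0,0]],[0,[0,0,-0.2],[0,0,0]],[0,[0,0,-0.3],[0,0,0]],[0,[0,0,-0.3],[0,0,0]],[0,[0,0,-0.3],[0,0,0]]]'

```text
time: 22.48
tool_pos: [0.5114, -0.1813, 0.0964]
ee_rot: [-3.141, -0.0, 1.601]
wrist_force: [0.4, -0.5, -2.4]
width: 0.0156
```

Already about 5 mm below the mouth with no contact force, so it's entering freely.

Emit:
play_rows --rows '[[0,[0,0,-0.2],[0,0,0]],[0,[0,0,-0.4],[0,0,0]],[0,[0,0,-0.6],[0,0,0]],[0,[0,0,-0.8],[0,0,0]],[0,[0,0,-1],[0,0,0]],[0,[0,0,-1],[0,0,0]]]'

```text
time: 22.98
tool_pos: [0.5111, -0.1812, 0.0858]
ee_rot: [-3.141, -0.001, 1.601]
wrist_force: [-0.6, 0.0, -2.1]
width: 0.0153
```

Emit:
play_rows --rows '[[0,[0,0,-0.2],[0,0,0]],[0,[0,0,-0.4],[0,0,0]],[0,[0,0,-0.6],[0,0,0]],[0,[0,0,-0.8],[0,0,0]],[0,[0,0,-1],[0,0,0]],[0,[0,0,-1],[0,0,0]]]'

```text
time: 23.48
tool_pos: [0.5111, -0.1812, 0.0759]
ee_rot: [-3.141, -0.0, 1.601]
wrist_force: [-0.7, -0.0, -1.3]
width: 0.0147
```

Bottom expected at TCP ≈ 0.057. Slower now.

Emit:
play_rows --rows '[[0,[0,0,-0.2],[0,0,0]],[0,[0,0,-0.4],[0,0,0]],[0,[0,0,-0.6],[0,0,0]],[0,[0,0,-0.8],[0,0,0]],[0,[0,0,-1],[0,0,0]],[0,[0,0,-1.2],[0,0,0]],[0,[0,0,-1.3],[0,0,0]],[0,[0,0,-1.3],[0,0,0]]]'

```text
time: 24.15
tool_pos: [0.5113, -0.1813, 0.0631]
ee_rot: [-3.141, -0.0, 1.601]
wrist_force: [0.5, -0.5, -1.5]
width: 0.0157
```

Emit:
play_rows --rows '[[0,[0,0,-0.1],[0,0,0]],[0,[0,0,-0.2],[0,0,0]],[0,[0,0,-0.3],[0,0,0]],[0,[0,0,-0.4],[0,0,0]],[0,[0,0,-0.4],[0,0,0]],[0,[0,0,-0.4],[0,0,0]]]'

```text
time: 24.65
tool_pos: [0.5114, -0.1813, 0.0594]
ee_rot: [-3.142, -0.0, 1.601]
wrist_force: [0.4, -0.1, -2.3]
width: 0.015
```

Emit:
play_rows --rows '[[0,[0,0,-0.1],[0,0,0]],[0,[0,0,-0.2],[0,0,0]],[0,[0,0,-0.2],[0,0,0]],[0,[0,0,-0.2],[0,0,0]]]'

```text
time: 24.98
tool_pos: [0.5114, -0.1813, 0.0574]
ee_rot: [-3.141, -0.0, 1.601]
wrist_force: [-0.3, -0.5, -1.6]
width: 0.0144
```

Emit:
play_rows --rows '[[0,[0,0,-0.1],[0,0,0]],[0,[0,0,-0.1],[0,0,0]],[0,[0,0,-0.1],[0,0,0]]]'

```text
time: 25.23
tool_pos: [0.5118, -0.1815, 0.0571]
ee_rot: [3.141, 0.001, 1.601]
wrist_force: [-0.5, 0.0, 0.8]
width: 0.0152
```

Bottom found at 0.0571, as predicted. Press 1 mm more and hold for over 2 s.

Emit:
play_rows --rows '[[0,[0,0,-0.1],[0,0,0]],[0,[0,0,-0.1],[0,0,0]],[0,[0,0,-0.1],[0,0,0]],[0,[0,0,-0.1],[0,0,0]],[0,[0,0,-0.1],[0,0,0]],[0,[0,0,-0.1],[0,0,0]],[0,[0,0,-0.1],[0,0,0]],[0,[0,0,-0.1],[0,0,0]]]'

```text
time: 25.9
tool_pos: [0.5122, -0.1818, 0.0571]
ee_rot: [3.14, 0.001, 1.601]
wrist_force: [-1.6, 0.2, 4.7]
width: 0.0155
```

Emit:
play_rows --rows '[[0,[0,0,0],[0,0,0]],[0,[0,0,0],[0,0,0]],[0,[0,0,0],[0,0,0]],[0,[0,0,0],[0,0,0]],[0,[0,0,0],[0,0,0]],[0,[0,0,0],[0,0,0]],[0,[0,0,0],[0,0,0]],[0,[0,0,0],[0,0,0]]]'

```text
time: 26.57
tool_pos: [0.5122, -0.1818, 0.0571]
ee_rot: [3.14, 0.001, 1.601]
wrist_force: [-0.9, -0.5, 4.4]
width: 0.015
```

Emit:
play_rows --rows '[[0,[0,0,0],[0,0,0]],[0,[0,0,0],[0,0,0]],[0,[0,0,0],[0,0,0]],[0,[0,0,0],[0,0,0]],[0,[0,0,0],[0,0,0]],[0,[0,0,0],[0,0,0]],[0,[0,0,0],[0,0,0]],[0,[0,0,0],[0,0,0]]]'

```text
time: 27.23
tool_pos: [0.5121, -0.1818, 0.0571]
ee_rot: [3.14, 0.001, 1.601]
wrist_force: [-1.7, 1.0, 5.6]
width: 0.0151
```

Emit:
play_rows --rows '[[0,[0,0,0],[0,0,0]],[0,[0,0,0],[0,0,0]],[0,[0,0,0],[0,0,0]],[0,[0,0,0],[0,0,0]],[0,[0,0,0],[0,0,0]],[0,[0,0,0],[0,0,0]],[0,[0,0,0],[0,0,0]],[0,[0,0,0],[0,0,0]]]'

```text
time: 27.9
tool_pos: [0.5122, -0.1818, 0.0571]
ee_rot: [3.14, 0.001, 1.601]
wrist_force: [-0.7, 0.1, 4.5]
width: 0.0152
```

Held 2.7 s on the bottom. Release, rise, and check.

Emit:
play_rows --rows '[[4,[0,0,0.1],[0,0,0]],[4,[0,0,0.1],[0,0,0]],[4,[0,0,0.1],[0,0,0]],[4,[0,0,0.1],[0,0,0]],[4,[0,0,0.1],[0,0,0]],[4,[0,0,0.1],[0,0,0]],[4,[0,0,0.1],[0,0,0]],[4,[0,0,0.1],[0,0,0]]]'

```text
time: 28.57
tool_pos: [0.5115, -0.1814, 0.0564]
ee_rot: [-3.142, -0.0, 1.601]
wrist_force: [-0.7, 0.7, 0.0]
width: 0.0399
```

Emit:
play_rows --rows '[[4,[0,0,1],[0,0,0]],[4,[0,0,2.5],[0,0,0]],[4,[0,0,4.5],[0,0,0]],[4,[0,0,7],[0,0,0]],[4,[0,0,10],[0,0,0]],[4,[0,0,12],[0,0,0]],[4,[0,0,13],[0,0,0]],[4,[0,0,13],[0,0,0]]]'

```text
time: 29.23
tool_pos: [0.5131, -0.1821, 0.1904]
ee_rot: [3.135, 0.003, 1.601]
wrist_force: [-0.2, -0.2, -0.7]
width: 0.0399
```

```bash
python3 - <<'E'
from h import *
w=snap('wrist');d=snap('side');o=get_obs();print(o['tool_pos'],o['width'],o['wrist_force'],o['time'])
for n,s in [('side',d),('wrist',w)]:
  for l in ['gauge','slim_vial','broad_vial_a','stain_b','slides','cup']:
    for r in silhouettes(n,l)[:4]:
        ys,xs=np.nonzero(r['mask']); print(n,l,round(r['confidence'],2),xs.min(),xs.max(),ys.min(),ys.max())
  g=np.array([.5117,-.1805,.01]); print(n,'exp gauge foot,collar,top',proj(s,[g,g+[0,0,.053],g+[0,0,.104]]).round(1).tolist())
  v=np.array([.583,.2755,.002]); print(n,'exp vial foot,top',proj(s,[v,v+[0,0,.081]]).round(1).tolist())
a=cv2.resize(d['pixels'][180:380,260:440],(540,600),interpolation=cv2.INTER_CUBIC)
cv2.imwrite('pics/end.png',a[:,:,::-1])
E
```

```text
[ 0.51127732 -0.18128495  0.18598883] 0.040017419989581214 [ 0.51683091 -0.31104522 -0.3053313 ] 29.3333
side gauge 0.8 294 307 222 267
side gauge 0.75 310 321 208 249
side gauge 0.66 341 353 270 302
side gauge 0.62 331 343 239 283
side slim_vial 0.44 294 302 185 207
side broad_vial_a 0.78 352 367 290 314
side broad_vial_a 0.64 362 379 302 328
side broad_vial_a 0.62 375 392 317 343
side stain_b 0.72 341 356 217 260
side stain_b 0.71 386 403 210 256
side stain_b 0.67 282 313 200 223
side stain_b 0.24 326 407 285 378
side slides 0.5 283 311 208 215
side cup 0.61 288 309 212 234
side cup 0.48 324 350 325 365
side exp gauge foot,collar,top [[347.1, 315.8], [348.2, 294.0], [349.3, 271.6]]
side exp vial foot,top [[298.3, 211.6], [297.7, 184.9]]
wrist gauge 0.73 303 335 201 242
wrist gauge 0.7 133 191 0 48
wrist gauge 0.64 349 385 48 89
wrist broad_vial_a 0.78 305 337 245 287
wrist broad_vial_a 0.75 306 337 287 330
wrist stain_b 0.57 539 639 0 42
wrist stain_b 0.43 429 453 0 4
wrist cup 0.51 304 335 202 242
wrist exp gauge foot,collar,top [[320.7, 205.6], [320.8, 217.3], [320.8, 232.2]]
wrist exp vial foot,top [[440.1, -430.1], [483.9, -632.8]]
```

The viewer limit is reached, but the numbers agree. The gauge's top row of 270 (expected 271.6) and column of 347 fit it standing bottomed in the well. The vial's top is at row 185, as expected, and the broad vials, stain_b and cup are unmoved in the side view. The hand is clear, so I'm handing in.

```bash
python3 -c "
from bench import *
print(close_job())"
```

```text
the job is handed in; nothing more can be done
None
```

I set the slim vial upright on the floor of the tray's empty half. I then lowered the steel gauge into the emptied well, held it on the bottom for about 2.7 s with 4–6 N on the wrist, let go, and left it standing. The job was handed in at about 29 s; no verdict is reported.

**Missed first grasp:** the first close on the slim knob shut on air. The images showed the fingertips about 3 cm above the reported tool point. I corrected for that, and nothing was disturbed.

**Final checks:**
- In the side view, the gauge top is at row 270, where 271.6 was expected for a bottomed gauge.
- The vial top is at row 185, where 184.9 was expected.
- The broad vials, `stain_b` and the cup are where they were in the side view. I did not separately re-measure the forceps, lid, `oil`, `stain_a` or slides.
- The gripper is open and clear of everything.

**Disagreements and gaps:**
- The well's y position differed by about 2.5 mm between the top camera (-0.178) and the wrist camera (-0.1805). I used the wrist value, and the gauge went in without contact.
- One wrist reading put the vial about 3 mm off in tray x from where I released it, well inside the allowed range.
- The final picture could not be viewed because the 12-picture limit was reached, so the end state was checked by network detections only.

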